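# Lift the sample bucket off a swing-out rotor and stand it on the balance

### The job

Lift the open sample bucket with the vial in it off the rotor by its handle, straight up so that its pivot pins leave their slots without the bucket swinging or tipping, and lower it in the gripper, without dropping it, to stand upright on the pan of the laboratory balance, wholly on the pan and with the vial still in it. Leave the square counterweight hanging at the other end of the rotor.

Things in the scene. Friction and masses are not known exactly. Their poses are not given: they have to be found in the camera images.
- bucket_grip (a point): Handle centre of the sample bucket: an open round aluminium cup, 50 mm diameter, holding a vial. Handle: level steel bar, 60 mm long (x), 10 mm thick (y), 16 mm high, its centre 104 mm above the bucket's flat foot and 54 mm above the pin axis; cup rim 36 mm, vial top 28 mm below the bar's underside. Pivot pins stick out along x; it swings about x. z up. Hung: 139 mm over the desk. About 0.27 kg.
- rotor: Fixed two-place aluminium rotor on a low round stand; origin under its hub, on the desk. Arms run along y, 250 mm long; the places are 95 mm from the hub at +y and -y. The 10 mm pins lie along x in 13 mm slots open at the top; 20 mm straight up frees them. Nothing of it is over 100 mm above the desk; the hung handles reach 147 mm. z up.
- pan (a point): Centre of the top face of the round steel weighing pan (110 mm diameter, flat, does not move) of the white laboratory balance fixed on the desk; 67 mm above the desk, z up.
- vial_mid (a point): Middle of the white-capped glass vial that stands loose in the sample bucket: 28 mm diameter, 58 mm high; point on its axis half-way up. The bucket's bore is 40 mm.
- counterweight: Counterweight hanging at the other end of the rotor, with the same pins and handle bar as the sample bucket, but its body is a solid square block 50 x 56 x 58 mm instead of a cup. Origin on its pin axis, 190 mm from the sample bucket's; x along the pins, z up; centre of its handle 54 mm above the origin. It is to stay there.

How it is judged:
On the way, in this order (a step that is already met when the one before it is completed fails the run):
1. the sample bucket is lifted upright clear of the rotor's slots (handle at least 50 mm above where it hung) (height (world z) of bucket_grip above 0.189 m and angle between bucket_grip's own z axis and vertical below 0.3 rad), for 0.2 s.
2. the bucket is lowered over the pan in the fingers, not dropped (foot within 12 mm of the pan while still held) (horizontal distance between bucket_grip and pan below 0.03 m and z of bucket_grip in the frame of pan below 0.116 m and contact force between the fingers and anything else above 1 N), for 0.04 s.
At the end, for the whole second after the job is handed in: The sample bucket stands upright (within 0.1 rad) and released on the balance pan, its axis within 30 mm of the pan's centre so that its whole foot is on the pan, with the vial still standing in it; the counterweight still hangs in its rotor slots (moved under 15 mm, tilted under 0.2 rad) (horizontal distance between bucket_grip and pan below 0.03 m and z of bucket_grip in the frame of pan between 0.098 and 0.11 m and angle between bucket_grip's own z axis and vertical below 0.1 rad and horizontal distance between vial_mid and bucket_grip below 0.015 m and z of vial_mid in the frame of bucket_grip below -0.05 m and distance of counterweight from where it was at the start of the episode below 0.015 m and angle between counterweight's own z axis and vertical below 0.2 rad); the robot touches nothing.
It fails at once if the sample bucket swings or tips more than 0.4 rad (23 degrees) from upright (angle between bucket_grip's own z axis and vertical above 0.4 rad).
It fails at once if the counterweight is lifted out (moved over 25 mm) (distance of counterweight from where it was at the start of the episode above 0.025 m).
It also fails if it takes over 48 s, if anything falls off the work surface, if the arm or the gripper's body presses on something with over 40 N, if the wrist force passes 120 N, or if a joint passes its speed limit or range.

### The arm

A 6-joint arm with a two-finger parallel gripper is mounted at the origin on a cart in front of the work surface, level with it; the furniture and walls round the work are solid. World frame = base frame: x ahead of the robot, y to its left, z up, the work surface at z = 0. Lengths are in m, angles in rad, forces in N, time in s.
With the tool pointing down it reaches from about 0.25 to 0.775 m from the base axis. Payload 8.9 kg.
Tool frame: the origin (TCP) lies midway between the tips of the shut fingers; the grasp point (between the pads) lies 19 mm behind it; z points along the fingers, y is the direction in which the jaws open and shut (so a half turn about z gives the same grasp; the last joint's range is limited). The gripper opens to 85 mm and grips with 20 to 120 N. Pads are 22 mm wide; open, the fingers measure 114 mm over their backs; the gripper's body (76 mm by 85 mm) begins 54 mm behind the grasp point. The pads swing forward as they close: fully open they stand 13 mm farther back than shut.
Start: joints at [1.188, 0.291, -0.153, 1.127, 0, 1.431], TCP at [0.127, 0.509, 0.198] pointing down, gripper open.
Joint ranges: [-2.52, 2.52], [-0.91, 1.74], [-1.3, 1.37], [-1.96, 2.02], [-1.52, 1.47], [-3.14, 3.14]. Speed limits (rad/s): [2.22, 2.22, 2.79, 3.14, 3.14, 3.14].

### API

Orientations are given as a rotation vector (axis times angle).
In Python, from cell import bot, camera, job_done gives the robot as it stands.
- The arm moves only by the tool play_rows, never from a script. Its argument "series" is a list of rows, each an object of numbers: "tx", "ty", "tz": the shift along the world's x, y, z in m; "rx", "ry", "rz": the turn, a rotation vector about the world's x, y, z in degrees; "fingers": the gripper's target within -1 to 1 (shut at 1, half-way at 0, fully open at -1). A call has 1 to 8 rows; each row shifts and turns the commanded pose from where the row before left it; what a row does not reach is not made up. A row lasts 1/12 s, in which the tool goes at most 41.7 mm and 7.16 degrees, less where a joint would pass 70% of its speed; a pose out of reach is approached as far as the arm can. A call with a gripper value outside its range is refused whole. The fingers move at their own pace and stop on an object; "force" is the grip in N (left out, the last holds). Time passes only in rows, so rows that do not move let the fingers close. It gives the time, the measured TCP pose, the force and the opening at its end, in the units of the state.
- bot.state(): the state, without advancing time (a new reading comes with each control period).
- camera(name): name is "side" or "top" or "wrist"; returns a dict with "frame" (420x560x3 uint8, red, green, blue), "fx", "fy", "cx", "cy" (pixels), "R" (3x3) and "t" (3): a world point X has camera coordinates R X + t; the wrist camera has in their place "hand_eye" (4x4, takes a point from camera to tool coordinates, whose origin is the TCP and whose axes are the flange's). Camera axes: x right, y down, z forward; pixel columns grow to the right and rows downward; lengths in m; the calibration is good to about 2 mm. The wrist camera is an equidistant fisheye: a pixel r from the principal point sees the ray r / f radians off the axis. A picture is of the moment at which its call begins: read the wrist's pose just before it. There is no depth.
- job_done(): hands the job in, once; it reports no verdict.
The state is a dict: "time_s": time; "joint_pos": joint angles; "qd": joint speeds; "joint_torque": joint torques, N m; "ee_pos": TCP position; "tcp_rot": TCP orientation; "force": force on the tool from outside, world axes, zero at the start; "wrist_torque": the same for the moment, N m; "grip_width": finger opening in m.
Only numpy, scipy, OpenCV 4.12 (cv2) and the standard library are available. Lean on these libraries where they do the work, as an engineer would, in place of code of your own. Each camera call takes 0.05 s, during which the arm holds its last target. There are 200 camera calls.

## Working session

There is one attempt and no reset: what is moved stays moved. The work goes in short steps, Python scripts to look and compute and a tool call to move; the robot and the scene stay as the last step left them, time stands still between calls to the robot, and variables do not carry over. Pictures are saved under pics/ and viewed, about 8 in all and at most 12, crops included, and the job is handed in when it is done.

Besides the shell and the picture viewer there is one more tool, called after "Request:" as name(argument=value, ...), one argument or row to a line, values as JSON. play_rows: Moves the arm, as the interface text tells. Its arguments: {"type":"object","properties":{"series":{"type":"array"},"force":{"type":"number"}},"required":["series"]}

```bash
mkdir -p pics; cat > h.py <<'E'
import numpy as np,cv2
from cell import bot,camera,job_done
def ray(c,u,v):
    d=np.array([(u-c['cx'])/c['fx'],(v-c['cy'])/c['fy'],1.])
    R=np.array(c['R']);return -R.T@np.array(c['t']),R.T@d
def onz(c,u,v,z):
    o,d=ray(c,u,v);return o+d*(z-o[2])/d[2]
def proj(c,X):
    p=np.array(c['R'])@np.array(X)+np.array(c['t']);return p[0]/p[2]*c['fx']+c['cx'],p[1]/p[2]*c['fy']+c['cy']
def save(c,n): cv2.imwrite('pics/'+n+'.png',np.ascontiguousarray(c['frame'][:,:,::-1]))
E
python3 - <<'E'
from h import *
s=bot.state();print(s['time_s'],s['ee_pos'],s['tcp_rot'],s['grip_width'])
for n in('top','side'):
    c=camera(n);save(c,n+'0');print(n,c['fx'],c['cx'],c['cy'],ray(c,280,210))
E
```

```text
0.0 [0.12653969 0.50902342 0.19783634] [-3.81985736e-01 -3.11794403e+00  1.98054812e-03] 0.08531709704417474
top 472.8927327822058 275.7404881652761 201.7075920961458 (array([ 0.46565764, -0.00812568,  1.21596968]), array([ 0.03628391, -0.00109721, -0.99953534]))
side 451.2732170070166 282.8864364716436 214.08656705266327 (array([ 0.37418038, -0.6707282 ,  0.69657641]), array([ 0.15011508,  0.75627616, -0.63689461]))
```

View pics/top0.png

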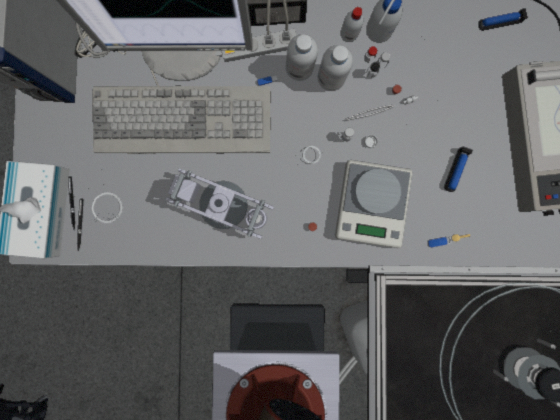

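View pics/side0.png

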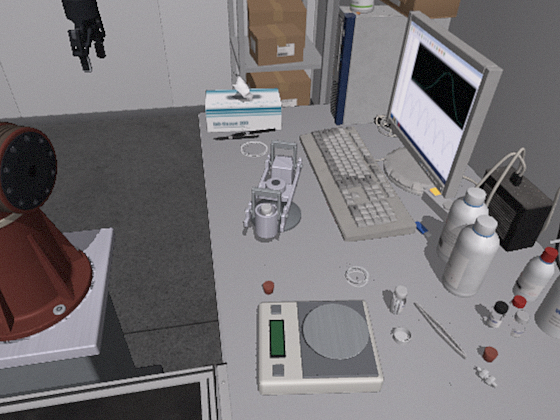

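Top view: rotor hub at about (218,203), round bucket with vial at about (257,217), square block at about (182,187), and pan at about (378,190). The side view agrees: the round cup is the near one, at (266,215). I'll enlarge both.

```bash
python3 - <<'E'
import cv2,numpy as np
a=cv2.imread('pics/top0.png')[160:245,160:280];b=cv2.imread('pics/side0.png')[135:245,235:315]
a=cv2.resize(a,None,fx=6,fy=6,interpolation=2)[:, :];cv2.imwrite('pics/topc.png',a[:600])
b=cv2.resize(b,None,fx=5.4,fy=5.4,interpolation=2);cv2.imwrite('pics/sidec.png',b)
from h import *
c=camera('top');cs=camera('side')
# pan: gray disc edges
g=cv2.GaussianBlur(cv2.cvtColor(c['frame'],cv2.COLOR_RGB2GRAY),(3,3),0)
print(cv2.HoughCircles(g[150:230,330:420],cv2.HOUGH_GRADIENT,1,50,param1=80,param2=12,minRadius=18,maxRadius=28))
gs=cv2.GaussianBlur(cv2.cvtColor(cs['frame'],cv2.COLOR_RGB2GRAY),(3,3),0)
print(g[190,340:415]);print(g[155:225,378]);print(gs[331,290:380]);print(gs[295:370,336])
E
```

```text
[[[47.5 40.5 21.8]]]
[ 89  82  82  98 115 111  99  99 103 101  90  76  69  67  71  89 118 135
 138 138 138 138 138 138 138 138 139 138 139 139 139 139 138 139 139 138
 138 139 139 138 138 139 139 139 139 140 140 140 141 141 141 141 141 141
 141 141 141 141 141 140 132 119 111 109 109 110 114 130 151 157 150 145
 144 144 144]
[144 143 144 144 144 144 143 142 140 145 157 157 136 121 126 135 136 136
 137 138 138 138 138 139 139 138 137 136 137 138 139 140 140 140 140 139
 139 141 141 140 139 138 139 139 139 139 139 138 138 138 138 138 137 136
 136 136 135 128 115 108 116 140 167 181 183 183 183 184 184 183]
[184 184 184 184 185 185 186 183 159 118  89  70  69 100 128 134 133 133
 133 133 131 131 133 135 135 135 137 138 136 134 134 136 137 137 136 136
 136 136 134 134 136 137 137 137 137 136 135 136 136 137 138 137 137 138
 137 136 135 134 135 135 135 135 136 138 138 138 138 136 135 137 136 135
 134 135 136 136 135 133 143 167 178 172 162 157 157 159 160 159 158 158]
[157 157 157 158 147 120  98  99 113 128 136 136 135 135 135 135 137 137
 137 137 137 137 137 138 136 136 136 135 136 136 136 136 136 136 135 135
 135 135 135 135 136 137 137 136 136 137 137 138 139 139 139 140 140 138
 137 137 137 138 138 138 138 139 137 125 108 101 101 101 100 101 101 101
 102 101 100]
```

View pics/topc.png

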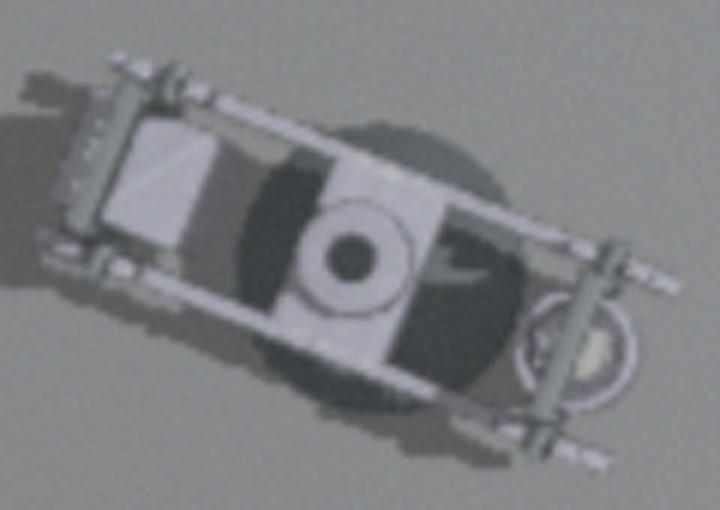

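View pics/sidec.png

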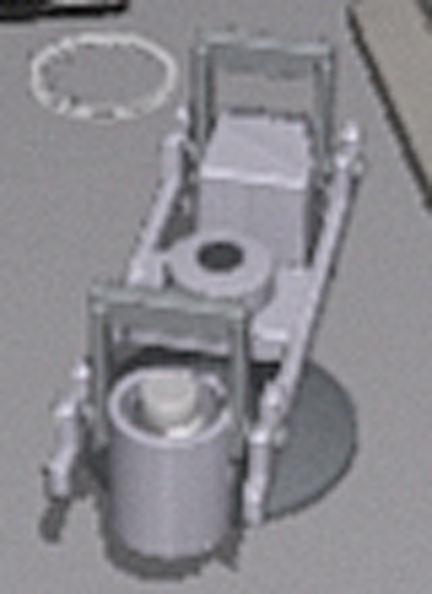

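The crops confirm it. In the top picture the bucket's handle bar runs from about (262,202) to (250,232) px and is centred near (256,217). In the side picture it is centred near (266,193). I'll triangulate now.

```bash
python3 - <<'E'
from h import *
c=camera('top');s=camera('side')
def T(u):return u[0]/6+160-.4,u[1]/6+160-.4
def S(u):return u[0]/5.4+235-.4,u[1]/5.4+135-.4
def tri(a,b):
    o1,d1=ray(c,*a);o2,d2=ray(s,*b)
    A=np.c_[d1,-d2];k=np.linalg.lstsq(A,o2-o1,rcond=None)[0];p,q=o1+k[0]*d1,o2+k[1]*d2
    return (p+q)/2,np.linalg.norm(p-q)
print('bucket handle',tri(T((575,342)),S((168,312))))
print('top z.139',onz(c,*T((575,342)),.139),'side',onz(s,*S((168,312)),.139))
print('cw handle',tri(T((106,155)),S((266,54))),onz(c,*T((106,155)),.139))
print('hub',onz(c,*T((354,258)),.095),onz(s,*S((218,256)),.095))
for p in ((118,60),(676,287),(45,242),(605,460)): print('arm end',onz(c,*T(p),.095))
print('rim',onz(c,*T((576,350)),.095))
print('bar dir',onz(c,*T((603,262)),.147)-onz(c,*T((548,415)),.147))
# pan: mask of disc -> ellipse
x,y=330+47.5,150+40.5
print('pan top',onz(c,x,y,.067),21.8/472.9*(1.216-.067))
cx=(302.5+367.8)/2;cy=(301.5+358)/2
print('pan side',onz(s,cx,cy,.067), onz(s,302.5,331,.067),onz(s,368.5,331,.067),onz(s,336,302,.067),onz(s,336,358.5,.067))
print('pan edges top',onz(c,355.5,190,.067),onz(c,400.5,190,.067),onz(c,378,167.5,.067),onz(c,378,212.5,.067))
E
```

```text
bucket handle (array([0.4878165 , 0.04653703, 0.14265385]), np.float64(0.0027623213882827964))
top z.139 [0.4892637  0.04652494 0.139     ] side [0.48718633 0.05144223 0.139     ]
cw handle (array([0.55871095, 0.22617703, 0.13953989]), np.float64(0.0007259756530622488)) [0.55911645 0.22623576 0.139     ]
hub [0.52276882 0.13665138 0.095     ] [0.52286316 0.14316429 0.095     ]
arm end [0.6008763  0.23177032 0.095     ]
arm end [0.51229486 0.00903779 0.095     ]
arm end [0.5281502  0.25935619 0.095     ]
arm end [0.44382208 0.03643417 0.095     ]
rim [0.48707183 0.04832899 0.095     ]
bar dir [ 0.05780767 -0.02012025  0.        ]
pan top [ 0.55672335 -0.24615487  0.067     ] 0.052967223514485094
pan side [ 0.55612773 -0.24612863  0.067     ] [ 0.50195406 -0.23909251  0.067     ] [ 0.61027501 -0.25818128  0.067     ] [ 0.57362407 -0.19000779  0.067     ] [ 0.54265102 -0.29846182  0.067     ]
pan edges top [ 0.55753124 -0.19271251  0.067     ] [ 0.55837315 -0.30199403  0.067     ] [ 0.61297984 -0.24755511  0.067     ] [ 0.50320608 -0.24719199  0.067     ]
```

Request:
play_rows(
  series=[
    {"tx": 0.0225, "ty": -0.029, "tz": 0.008, "rz": -2, "fingers": -1},
    {"tx": 0.0225, "ty": -0.029, "tz": 0.008, "rz": -2},
    {"tx": 0.0225, "ty": -0.029, "tz": 0.008, "rz": -2},
    {"tx": 0.0225, "ty": -0.029, "tz": 0.008, "rz": -1.6},
    {"tx": 0.0225, "ty": -0.029, "tz": 0.008},
    {"tx": 0.0225, "ty": -0.029},
    {"tx": 0.0225, "ty": -0.029},
    {"tx": 0.0225, "ty": -0.029},
  ],
)

```text
invalid input
```

Request:
play_rows(
  series=[
    {"tx": 0.0225, "ty": -0.029},
    {"tx": 0.0225, "ty": -0.029},
    {"tx": 0.0225, "ty": -0.029},
    {"tx": 0.0225, "ty": -0.029},
    {"tx": 0.0225, "ty": -0.029},
    {"tx": 0.0225, "ty": -0.029},
    {"tx": 0.0225, "ty": -0.029},
    {"tx": 0.004, "ty": -0.0265},
  ],
)

```text
invalid input
```

Request:
play_rows(
  series=[
    {"fingers": 0},
    {},
    {},
  ],
)

```text
invalid input
```

Request:
play_rows(
  series=[
    {"tx": 0.0225, "ty": -0.029, "tz": 0.008, "rx": 0, "ry": 0, "rz": -2, "fingers": -1},
    {"tx": 0.0225, "ty": -0.029, "tz": 0.008, "rx": 0, "ry": 0, "rz": -2, "fingers": -1},
    {"tx": 0.0225, "ty": -0.029, "tz": 0.008, "rx": 0, "ry": 0, "rz": -2, "fingers": -1},
    {"tx": 0.0225, "ty": -0.029, "tz": 0.008, "rx": 0, "ry": 0, "rz": -1.6, "fingers": -1},
    {"tx": 0.0225, "ty": -0.029, "tz": 0.008, "rx": 0, "ry": 0, "rz": 0, "fingers": -1},
    {"tx": 0.0225, "ty": -0.029, "tz": 0, "rx": 0, "ry": 0, "rz": 0, "fingers": -1},
    {"tx": 0.0225, "ty": -0.029, "tz": 0, "rx": 0, "ry": 0, "rz": 0, "fingers": -1},
    {"tx": 0.0225, "ty": -0.029, "tz": 0, "rx": 0, "ry": 0, "rz": 0, "fingers": -1},
  ],
)

```text
time_s: 0.97
ee_pos: [0.3075, 0.276, 0.2387]
tcp_rot: [0.587, 3.086, 0.001]
force: [0.0, -0.1, 0.0]
grip_width: 0.0851
```

Request:
play_rows(
  series=[
    {"tx": 0.0226, "ty": -0.0286, "tz": 0, "rx": 0, "ry": 0, "rz": 0, "fingers": -1},
    {"tx": 0.0226, "ty": -0.0286, "tz": 0, "rx": 0, "ry": 0, "rz": 0, "fingers": -1},
    {"tx": 0.0226, "ty": -0.0286, "tz": 0, "rx": 0, "ry": 0, "rz": 0, "fingers": -1},
    {"tx": 0.0226, "ty": -0.0286, "tz": 0, "rx": 0, "ry": 0, "rz": 0, "fingers": -1},
    {"tx": 0.0226, "ty": -0.0286, "tz": 0, "rx": 0, "ry": 0, "rz": 0, "fingers": -1},
    {"tx": 0.0226, "ty": -0.0286, "tz": 0, "rx": 0, "ry": 0, "rz": 0, "fingers": -1},
    {"tx": 0.0226, "ty": -0.0286, "tz": 0, "rx": 0, "ry": 0, "rz": 0, "fingers": -1},
    {"tx": 0.0226, "ty": -0.0286, "tz": 0, "rx": 0, "ry": 0, "rz": 0, "fingers": -1},
  ],
)

```text
time_s: 1.63
ee_pos: [0.4884, 0.0469, 0.2385]
tcp_rot: [0.588, 3.086, 0.0]
force: [0.3, 1.1, 0.8]
grip_width: 0.0855
```

```bash
cat >> h.py <<'E'
from scipy.spatial.transform import Rotation as Ro
def wray(c,st,u,v):
    H=np.array(c['hand_eye']);a=np.array([u-c['cx'],v-c['cy']]);r=np.hypot(*a);th=r/c['fx']
    d=np.r_[a/r*np.sin(th),np.cos(th)];R=Ro.from_rotvec(st['tcp_rot']).as_matrix()
    return np.array(st['ee_pos'])+R@H[:3,3],R@H[:3,:3]@d
def wonz(c,st,u,v,z):
    o,d=wray(c,st,u,v);return o+d*(z-o[2])/d[2]
def wproj(c,st,X):
    R=Ro.from_rotvec(st['tcp_rot']).as_matrix();H=np.array(c['hand_eye'])
    p=H[:3,:3].T@(R.T@(np.array(X)-st['ee_pos'])-H[:3,3]);th=np.arctan2(np.hypot(p[0],p[1]),p[2])
    return c['fx']*th*p[:2]/np.hypot(p[0],p[1])+[c['cx'],c['cy']]
E
python3 - <<'E'
from h import *
st=bot.state();c=camera('wrist');save(c,'w1');print(st['ee_pos'],c['fx'],c['cx'],c['cy'])
print(wproj(c,st,[.4885,.0475,.147]),wproj(c,st,[.559,.226,.147]))
E
```

```text
[0.48837239 0.0469206  0.23847289] 325.19226210127806 280.7724148621928 206.7161487668388
[281.04270044 197.80964736] [477.98508679 198.74353934]
```

View pics/w1.png

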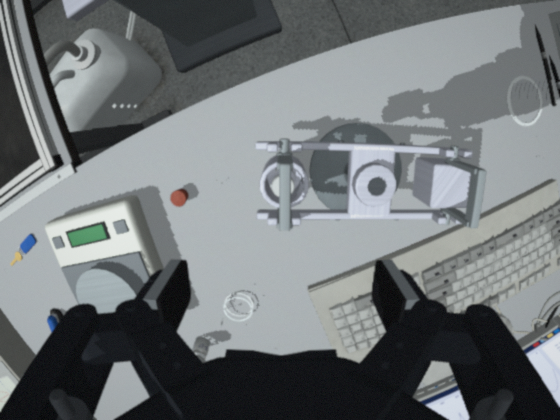

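The wrist view shows the bucket's bar as a vertical strip at x≈285, y≈140–230. The block's bar is at x≈477. I'll crop the bucket's bar closer.

```bash
python3 - <<'E'
from h import *
im=cv2.imread('pics/w1.png')
cv2.imwrite('pics/w1c.png',cv2.resize(im[130:240,245:325],None,fx=5,fy=5,interpolation=2))
st=bot.state();c=camera('wrist')
for p in ((285,150),(285,183),(285,228),(477,198)):print(p,wonz(c,st,*p,.147))
g=cv2.cvtColor(im,cv2.COLOR_BGR2GRAY)
for y in (160,170,180,190,200,210):print(y,g[y,270:300])
E
```

```text
(285, 150) [0.4559335  0.06102778 0.147     ]
(285, 183) [0.48188246 0.0507532  0.147     ]
(285, 228) [0.51936513 0.03595581 0.147     ]
(477, 198) [0.56216927 0.21976549 0.147     ]
160 [107 102  98  97  94  94  93  87  77  74  73  72  72  74  75  75  73  73
  73  75  74  75  81  90  94  93  92  91  95 107]
170 [181 163 149 142 139 132 131 136 136 145 158 170 170 169 166 164 162 159
 156 139 111 100 105 124 133 142 156 169 191 205]
180 [133 131 138 160 185 200 208 211 201 176 166 170 171 169 167 166 160 157
 154 137 128 141 131 121 125 128 133 135 134 128]
190 [ 93 115 157 194 207 211 211 211 202 176 166 169 170 169 167 164 162 158
 155 138 140 179 183 144 107  91  91  96 106 114]
200 [194 170 145 120 104  95  94  94 104 134 158 172 170 168 165 164 161 158
 151 132 103  93  96 102 115 136 160 186 197 183]
210 [107 107 106 106 105 103 101  93  98 131 156 170 170 167 167 162 159 159
 150 130 100  95 103 106 106 106 105 104 105 103]
```

View pics/w1c.png

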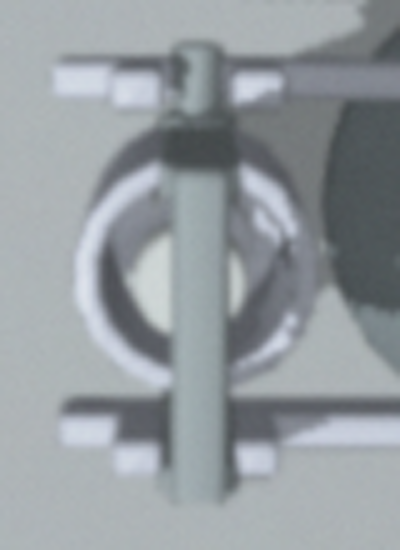

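The bar's top face spans x≈279–289.5 and y≈164–231, so its centre is at about (284,197.5).

```bash
python3 - <<'E'
from h import *
st=bot.state();c=camera('wrist')
for p in ((284,197.5),(284,164.5),(284,230.5),(279,197),(289.5,197)):print(p,wonz(c,st,*p,.147))
R=Ro.from_rotvec(st['tcp_rot']).as_matrix();P=wonz(c,st,284,197.5,.147)
print(R.T@(P-st['ee_pos']),R)
E
```

```text
(284, 197.5) [0.49105575 0.04788108 0.147     ]
(284, 164.5) [0.46469263 0.05837201 0.147     ]
(284, 230.5) [0.51891106 0.03681728 0.147     ]
(279, 197) [0.48906772 0.04409991 0.147     ]
(289.5, 197) [0.4923831  0.05238366 0.147     ]
[0.00052915 0.00308759 0.09095264] [[-9.28389167e-01  3.71608032e-01  1.01232492e-03]
 [ 3.71606914e-01  9.28389471e-01 -1.13620232e-03]
 [-1.36205371e-03 -6.78650985e-04 -9.99998842e-01]]
```

Request:
play_rows(
  series=[
    {"tx": 0.002, "ty": 0.002, "tz": -0.01, "rx": 0, "ry": 0, "rz": 0, "fingers": -1},
    {"tx": 0, "ty": 0, "tz": -0.018, "rx": 0, "ry": 0, "rz": 0, "fingers": -1},
    {"tx": 0, "ty": 0, "tz": -0.018, "rx": 0, "ry": 0, "rz": 0, "fingers": -1},
    {"tx": 0, "ty": 0, "tz": -0.018, "rx": 0, "ry": 0, "rz": 0, "fingers": -1},
    {"tx": 0, "ty": 0, "tz": -0.018, "rx": 0, "ry": 0, "rz": 0, "fingers": -1},
    {"tx": 0, "ty": 0, "tz": -0.018, "rx": 0, "ry": 0, "rz": 0, "fingers": -1},
    {"tx": 0, "ty": 0, "tz": -0.0175, "rx": 0, "ry": 0, "rz": 0, "fingers": -0.5},
    {"tx": 0, "ty": 0, "tz": 0, "rx": 0, "ry": 0, "rz": 0, "fingers": 0.2},
  ],
  force=30,
)

```text
time_s: 2.45
ee_pos: [0.4863, 0.0521, 0.1177]
tcp_rot: [-0.584, -3.081, 0.001]
force: [-0.5, 0.4, 0.2]
grip_width: 0.0642
```

Request:
play_rows(
  series=[
    {"tx": 0, "ty": 0, "tz": 0, "rx": 0, "ry": 0, "rz": 0, "fingers": 0.4},
    {"tx": 0, "ty": 0, "tz": 0, "rx": 0, "ry": 0, "rz": 0, "fingers": 0.4},
    {"tx": 0, "ty": 0, "tz": 0, "rx": 0, "ry": 0, "rz": 0, "fingers": 0.4},
    {"tx": 0, "ty": 0, "tz": 0, "rx": 0, "ry": 0, "rz": 0, "fingers": 0.4},
  ],
)

```text
time_s: 2.78
ee_pos: [0.4902, 0.0509, 0.1219]
tcp_rot: [0.587, 3.084, 0.0]
force: [0.3, -0.2, -0.6]
grip_width: 0.0256
```

```bash
python3 - <<'E'
from h import *
st=bot.state();c=camera('wrist');cv2.imwrite('pics/w2.png',cv2.resize(np.ascontiguousarray(c['frame'][100:400,120:440,::-1]),None,fx=2,fy=2))
print(st['ee_pos'],st['force'],st['grip_width'])
E
```

```text
[0.4902394  0.0508577  0.12191551] [ 0.26675667 -0.15080916 -0.58739555] 0.025573910191572485
```

View pics/w2.png

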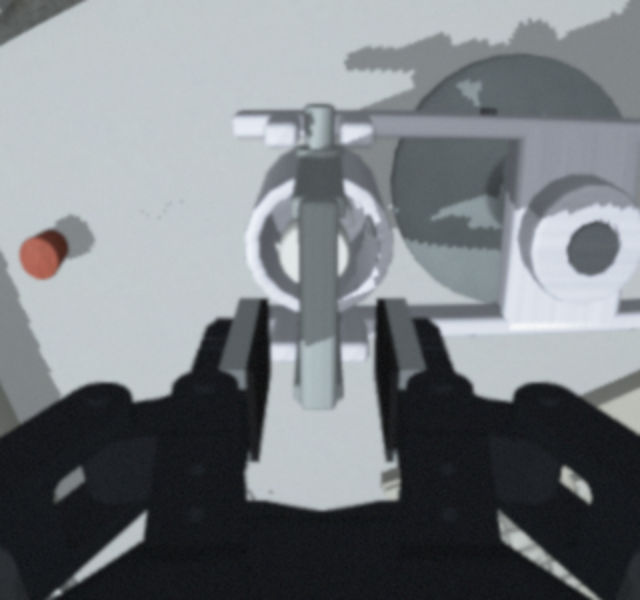

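The fingers straddle the bar (crop x: 259 | 302–340 | 385), so it is centred across the jaws. I'll check the position along the bar by projecting known points.

```bash
python3 - <<'E'
from h import *
st=bot.state();c=camera('wrist')
R=Ro.from_rotvec(st['tcp_rot']).as_matrix()
f=lambda l:((wproj(c,st,R@np.array(l)+st['ee_pos'])-[120,100])*2).round()
for x in(-.011,.011):
  for z in(0,-.019,-.038): print(x,z,f([x,.013,z]))
for y in (200,305,408):
  w=wonz(c,st,319/2+120,y/2+100,.147);print(y,w,R.T@(w-st['ee_pos']))
E
```

```text
-0.011 0 [364. 311.]
-0.011 -0.019 [368. 341.]
-0.011 -0.038 [373. 377.]
0.011 0 [366. 242.]
0.011 -0.019 [370. 266.]
0.011 -0.038 [376. 295.]
200 [0.46169361 0.06171315 0.147     ] [ 0.03038726 -0.00027378 -0.02530677]
305 [0.48742612 0.05149777 0.147     ] [ 0.0027013  -0.00031826 -0.02526779]
408 [0.51670621 0.03986122 0.147     ] [-0.02880627 -0.00038081 -0.02522343]
```

The pads' tip corner shows at crop (376,300), but I predict (366,242), so the tips may be higher than I assumed. I'll check with the side camera.

```bash
python3 - <<'E'
from h import *
st=bot.state();c=camera('wrist')
R=Ro.from_rotvec(st['tcp_rot']).as_matrix();print(c['hand_eye'])
f=lambda l:((wproj(c,st,R@np.array(l)+st['ee_pos'])-[120,100])*2).round()
for x in(-.011,.011):
  for z in(-.038,-.06,-.08): print(x,z,f([x,.013,z]))
print('w1 full px',[wproj(c,st,R@np.array([.011,y,-.013])+st['ee_pos']).round() for y in(-.0425,.0425)])
s=camera('side');cv2.imwrite('pics/s2.png',cv2.resize(np.ascontiguousarray(s['frame'][100:250,190:350,::-1]),None,fx=4,fy=4,interpolation=2))
print((np.array(proj(s,st['ee_pos']))-[190,100])*4)
E
```

```text
[[-3.31957866e-04 -9.58313911e-01 -2.85717236e-01  7.19732430e-02]
 [ 9.99999938e-01 -3.50835825e-04  1.48853656e-05  3.34783925e-04]
 [-1.14504695e-04 -2.85717213e-01  9.58313968e-01 -1.76094839e-01]
 [ 0.00000000e+00  0.00000000e+00  0.00000000e+00  1.00000000e+00]]
-0.011 -0.038 [373. 377.]
-0.011 -0.06 [380. 428.]
-0.011 -0.08 [388. 487.]
0.011 -0.038 [376. 295.]
0.011 -0.06 [385. 339.]
0.011 -0.08 [395. 392.]
w1 full px [array([202., 228.]), array([358., 228.])]
[308.64738246 396.72522684]
```

View pics/s2.png

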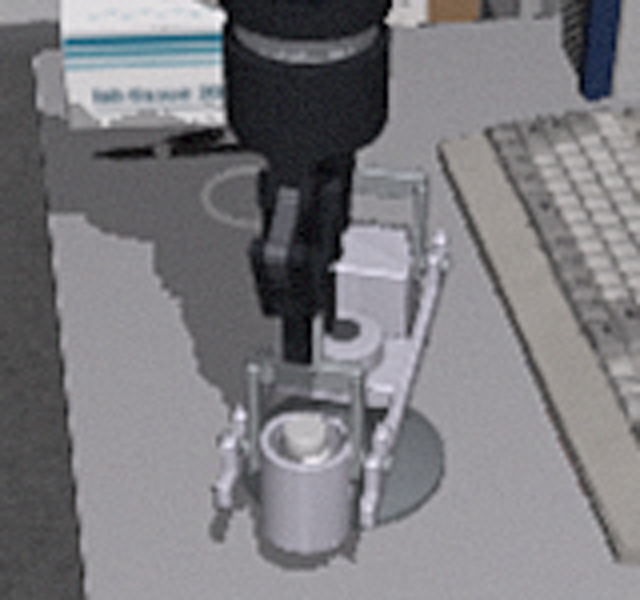

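```bash
python3 - <<'E'
from h import *
st=bot.state();s=camera('side')
R=Ro.from_rotvec(st['tcp_rot']).as_matrix()
print(st['ee_pos'],st['joint_pos'])
for y in(-.013,-.02):
  for z in(0,-.013,-.02,-.03,-.04): print(y,z,[((np.array(proj(s,R@np.array([x,y,z])+st['ee_pos']))-[190,100])*4).round() for x in (-.011,.011)])
print('bar',[((np.array(proj(s,[.4905+.93*k,.0485-.37*k,.147]))-[190,100])*4).round() for k in(-.03,.03)])
E
```

```text
[0.48978398 0.05063454 0.12128593] [-4.55843747e-02  2.89059807e-01 -3.70553583e-01  9.10499305e-01
  1.97917193e-06  3.30994604e-01]
-0.013 0 [array([324., 416.]), array([282., 410.])]
-0.013 -0.013 [array([324., 396.]), array([281., 390.])]
-0.013 -0.02 [array([324., 385.]), array([281., 379.])]
-0.013 -0.03 [array([324., 369.]), array([281., 363.])]
-0.013 -0.04 [array([324., 353.]), array([281., 347.])]
-0.02 0 [array([321., 424.]), array([279., 418.])]
-0.02 -0.013 [array([321., 404.]), array([278., 398.])]
-0.02 -0.02 [array([321., 393.]), array([278., 387.])]
-0.02 -0.03 [array([321., 377.]), array([278., 371.])]
-0.02 -0.04 [array([321., 361.]), array([277., 355.])]
bar [array([252., 352.]), array([369., 367.])]
```

Both views put the fingertips about 30 mm above the reported TCP. A harmless contact test will settle it. I'll raise 5 mm and close gently: the jaws stop at 10 mm if the reported height is true, and shut fully above the bar if not.

Request:
play_rows(
  series=[
    {"tx": 0, "ty": 0, "tz": 0.006, "rx": 0, "ry": 0, "rz": 0, "fingers": 0.4},
    {"tx": 0, "ty": 0, "tz": 0, "rx": 0, "ry": 0, "rz": 0, "fingers": 0.7},
    {"tx": 0, "ty": 0, "tz": 0, "rx": 0, "ry": 0, "rz": 0, "fingers": 0.85},
    {"tx": 0, "ty": 0, "tz": 0, "rx": 0, "ry": 0, "rz": 0, "fingers": 0.9},
    {"tx": 0, "ty": 0, "tz": 0, "rx": 0, "ry": 0, "rz": 0, "fingers": 0.9},
  ],
  force=20,
)

```text
time_s: 3.45
ee_pos: [0.4895, 0.0507, 0.1269]
tcp_rot: [-0.588, -3.086, -0.0]
force: [0.3, 0.3, -0.1]
grip_width: 0.0042
```

```bash
python3 - <<'E'
from h import *
st=bot.state();print(st['ee_pos'],st['grip_width'],st['force'])
s=camera('side');g=s['frame'].max(2)
print(g[180:200,255:275])
E
```

```text
[0.48947831 0.05065276 0.12686631] 0.004231706773039623 [ 0.34258623  0.3409064  -0.13031668]
[[100  99 102 102  99 107  81  33  20  36  29  26  32  12 129 163 105  48
  100  89]
 [ 99  98  99 102  97 111  80  29  27  36  20  34  40  18 128 162 100  56
   72  74]
 [ 98 102 100  97 116 124  82  37  30  32  33  31  42  13 128 161 101  59
   78  80]
 [ 97  98 101  96 130 128  82  40  35  38  36  40  34  21 129 162 105  61
   76  71]
 [102  99 101  97 114 117  81  31  24  30  27  28  22  21 125 151 129 114
  100  76]
 [102 102 103 108 112 116 101  78  76  65  61  48  30  43 129 145 170 183
  166 145]
 [ 90  91  85 105 117 119 119 118 122 119  99  99  80 107 147 168 184 198
  198 197]
 [114 116 108 111 136 122 106 109 122 118 103 113 119 143 175 193 197 191
  196 192]
 [152 149 147 142 153 113  78  81  98  85  79  90 106 122 142 171 188 185
  192 198]
 [165 166 165 168 167 146 122 119 118 114 117 101  83 104 120 122 145 146
  172 192]
 [156 169 165 166 165 153 160 167 170 172 175 153 133 152 155 149 142 136
  151 155]
 [130 122 123 125 130 118 131 154 165 169 172 174 174 166 162 165 169 168
  165 168]
 [122 128 135 125 132 130 134 133 132 127 123 130 130 137 150 159 162 171
  177 169]
 [120 131 134 131 132 133 128 132 130 131 131 135 131 132 131 132 129 127
  129 126]
 [122 140 133 130 130 134 131 134 131 128 136 131 133 133 132 132 132 129
  129 129]
 [102 124 116 108 123 122 125 133 137 146 140 132 137 136 132 132 131 134
  133 126]
 [ 80 101  82  77 109 115 122 128 133 135 126 121 123 130 130 132 136 136
  134 134]
 [ 79 107  97  94 115 125 129 127 128 115 114 119 128 151 150 156 151 138
  129 121]
 [ 76  97  88  97 108 113 117 113 110 108 112 113 157 178 183 185 169 156
  150 139]
 [ 83  86  81  96 101 100  85  62  63  63  77  86 126 142 152 158 150 151
  162 169]]
```

The jaws shut to 4 mm on nothing, so the real tips are about 33 mm behind the reported TCP. I'll reopen, go 43 mm lower and close again.

Request:
play_rows(
  series=[
    {"tx": 0, "ty": 0, "tz": 0, "rx": 0, "ry": 0, "rz": 0, "fingers": 0},
    {"tx": 0, "ty": 0, "tz": 0, "rx": 0, "ry": 0, "rz": 0, "fingers": 0},
    {"tx": 0, "ty": 0, "tz": 0, "rx": 0, "ry": 0, "rz": 0, "fingers": 0},
    {"tx": 0, "ty": 0, "tz": 0, "rx": 0, "ry": 0, "rz": 0, "fingers": 0},
    {"tx": 0, "ty": 0, "tz": -0.011, "rx": 0, "ry": 0, "rz": 0, "fingers": 0},
    {"tx": 0, "ty": 0, "tz": -0.011, "rx": 0, "ry": 0, "rz": 0, "fingers": 0},
    {"tx": 0, "ty": 0, "tz": -0.011, "rx": 0, "ry": 0, "rz": 0, "fingers": 0},
    {"tx": 0, "ty": 0, "tz": -0.01, "rx": 0, "ry": 0, "rz": 0, "fingers": 0},
  ],
  force=20,
)

```text
time_s: 4.17
ee_pos: [0.4895, 0.0507, 0.0833]
tcp_rot: [-0.588, -3.086, 0.0]
force: [-0.1, 0.5, 0.2]
grip_width: 0.0424
```

Request:
play_rows(
  series=[
    {"tx": 0, "ty": 0, "tz": 0, "rx": 0, "ry": 0, "rz": 0, "fingers": 0.4},
    {"tx": 0, "ty": 0, "tz": 0, "rx": 0, "ry": 0, "rz": 0, "fingers": 0.4},
    {"tx": 0, "ty": 0, "tz": 0, "rx": 0, "ry": 0, "rz": 0, "fingers": 0.4},
  ],
)

```text
time_s: 4.42
ee_pos: [0.4898, 0.0507, 0.0844]
tcp_rot: [0.588, 3.086, 0.0]
force: [-0.5, -0.4, -0.1]
grip_width: 0.0257
```

```bash
python3 - <<'E'
from h import *
st=bot.state();print(st['ee_pos'],st['grip_width'],st['force'])
s=camera('side')['frame'][140:230,220:310,::-1];w=camera('wrist')['frame'][130:330,180:380,::-1]
cv2.imwrite('pics/c3.png',np.hstack([cv2.resize(np.ascontiguousarray(a),(400,400),interpolation=2) for a in(s,w)]))
E
```

```text
[0.48982819 0.05067649 0.08441043] 0.025695086973612342 [-0.49027558 -0.4232399  -0.14542065]
```

View pics/c3.png

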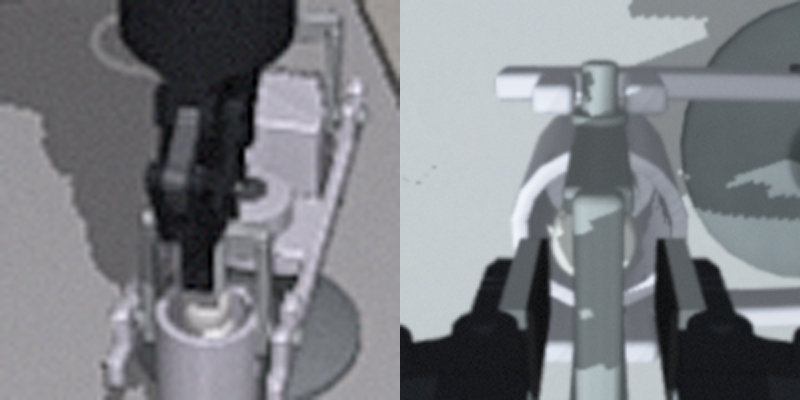

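The near finger now reaches past the bar and ends just above the vial cap. The bar (574–630 px) is centred between the pads (547 and 657 px). I'll close.

Request:
play_rows(
  series=[
    {"tx": 0, "ty": 0, "tz": 0, "rx": 0, "ry": 0, "rz": 0, "fingers": 0.6},
    {"tx": 0, "ty": 0, "tz": 0, "rx": 0, "ry": 0, "rz": 0, "fingers": 0.8},
    {"tx": 0, "ty": 0, "tz": 0, "rx": 0, "ry": 0, "rz": 0, "fingers": 1},
    {"tx": 0, "ty": 0, "tz": 0, "rx": 0, "ry": 0, "rz": 0, "fingers": 1},
    {"tx": 0, "ty": 0, "tz": 0, "rx": 0, "ry": 0, "rz": 0, "fingers": 1},
  ],
  force=25,
)

```text
time_s: 4.93
ee_pos: [0.4898, 0.0504, 0.0843]
tcp_rot: [0.588, 3.085, -0.001]
force: [-1.5, -1.9, 6.6]
grip_width: 0.0098
```

Request:
play_rows(
  series=[
    {"tx": 0, "ty": 0, "tz": 0, "rx": 0, "ry": 0, "rz": 0, "fingers": 1},
    {"tx": 0, "ty": 0, "tz": 0, "rx": 0, "ry": 0, "rz": 0, "fingers": 1},
    {"tx": 0, "ty": 0, "tz": 0, "rx": 0, "ry": 0, "rz": 0, "fingers": 1},
  ],
  force=60,
)

```text
time_s: 5.18
ee_pos: [0.4898, 0.0504, 0.0844]
tcp_rot: [0.588, 3.085, -0.001]
force: [-1.4, -2.1, 6.6]
grip_width: 0.009
```

Request:
play_rows(
  series=[
    {"tx": 0, "ty": 0, "tz": 0.003, "rx": 0, "ry": 0, "rz": 0, "fingers": 1},
    {"tx": 0, "ty": 0, "tz": 0.004, "rx": 0, "ry": 0, "rz": 0, "fingers": 1},
    {"tx": 0, "ty": 0, "tz": 0.005, "rx": 0, "ry": 0, "rz": 0, "fingers": 1},
    {"tx": 0, "ty": 0, "tz": 0.005, "rx": 0, "ry": 0, "rz": 0, "fingers": 1},
    {"tx": 0, "ty": 0, "tz": 0.005, "rx": 0, "ry": 0, "rz": 0, "fingers": 1},
    {"tx": 0, "ty": 0, "tz": 0.006, "rx": 0, "ry": 0, "rz": 0, "fingers": 1},
    {"tx": 0, "ty": 0, "tz": 0.006, "rx": 0, "ry": 0, "rz": 0, "fingers": 1},
    {"tx": 0, "ty": 0, "tz": 0.006, "rx": 0, "ry": 0, "rz": 0, "fingers": 1},
  ],
)

```text
time_s: 5.85
ee_pos: [0.4896, 0.0507, 0.1246]
tcp_rot: [0.588, 3.086, 0.0]
force: [0.7, 0.2, -1.8]
grip_width: 0.0092
```

Request:
play_rows(
  series=[
    {"tx": 0, "ty": 0, "tz": 0.008, "rx": 0, "ry": 0, "rz": 0, "fingers": 1},
    {"tx": 0, "ty": 0, "tz": 0.008, "rx": 0, "ry": 0, "rz": 0, "fingers": 1},
    {"tx": 0, "ty": 0, "tz": 0.008, "rx": 0, "ry": 0, "rz": 0, "fingers": 1},
    {"tx": 0, "ty": 0, "tz": 0.008, "rx": 0, "ry": 0, "rz": 0, "fingers": 1},
    {"tx": 0, "ty": 0, "tz": 0.006, "rx": 0, "ry": 0, "rz": 0, "fingers": 1},
    {"tx": 0, "ty": 0, "tz": 0.004, "rx": 0, "ry": 0, "rz": 0, "fingers": 1},
    {"tx": 0, "ty": 0, "tz": 0, "rx": 0, "ry": 0, "rz": 0, "fingers": 1},
    {"tx": 0, "ty": 0, "tz": 0, "rx": 0, "ry": 0, "rz": 0, "fingers": 1},
  ],
)

```text
time_s: 6.52
ee_pos: [0.4896, 0.0507, 0.166]
tcp_rot: [0.588, 3.086, 0.0]
force: [0.2, -0.6, -2.5]
grip_width: 0.0091
```

```bash
python3 - <<'E'
from h import *
st=bot.state();print(st['ee_pos'],st['grip_width'],st['force'])
c=camera('side');s=c['frame'][100:220,210:330,::-1];w=camera('wrist')['frame'][130:330,180:380,::-1]
cv2.imwrite('pics/c4.png',np.hstack([cv2.resize(np.ascontiguousarray(a),(400,400),interpolation=2) for a in(s,w)]))
E
```

```text
[0.4895754  0.05066436 0.16595277] 0.009057673922683208 [ 0.22159689 -0.57526789 -2.52627287]
```

View pics/c4.png

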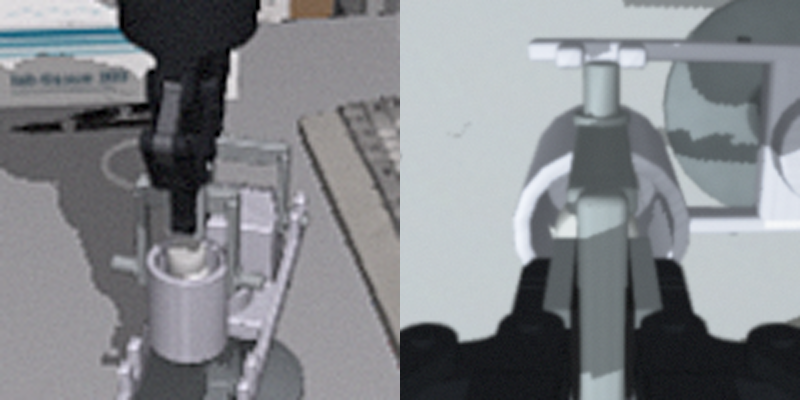

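The bucket is lifted and upright with the vial in it, its pins are clear and the block still hangs. I'll carry it to the pan now.

Request:
play_rows(
  series=[
    {"tx": 0.0014, "ty": -0.006, "tz": 0.004, "rx": 0, "ry": 0, "rz": 0, "fingers": 1},
    {"tx": 0.0027, "ty": -0.012, "tz": 0.006, "rx": 0, "ry": 0, "rz": 0, "fingers": 1},
    {"tx": 0.0041, "ty": -0.018, "tz": 0.004, "rx": 0, "ry": 0, "rz": 0, "fingers": 1},
    {"tx": 0.0045, "ty": -0.02, "tz": 0, "rx": 0, "ry": 0, "rz": 0, "fingers": 1},
    {"tx": 0.0045, "ty": -0.02, "tz": 0, "rx": 0, "ry": 0, "rz": 0, "fingers": 1},
    {"tx": 0.0045, "ty": -0.02, "tz": 0, "rx": 0, "ry": 0, "rz": 0, "fingers": 1},
    {"tx": 0.0045, "ty": -0.02, "tz": 0, "rx": 0, "ry": 0, "rz": 0, "fingers": 1},
    {"tx": 0.0045, "ty": -0.02, "tz": 0, "rx": 0, "ry": 0, "rz": 0, "fingers": 1},
  ],
)

```text
time_s: 7.28
ee_pos: [0.5205, -0.0876, 0.1803]
tcp_rot: [0.589, 3.086, -0.001]
force: [0.6, -0.2, -2.4]
grip_width: 0.0091
```

Request:
play_rows(
  series=[
    {"tx": 0.0045, "ty": -0.02, "tz": 0, "rx": 0, "ry": 0, "rz": 0, "fingers": 1},
    {"tx": 0.0045, "ty": -0.02, "tz": 0, "rx": 0, "ry": 0, "rz": 0, "fingers": 1},
    {"tx": 0.0045, "ty": -0.02, "tz": 0, "rx": 0, "ry": 0, "rz": 0, "fingers": 1},
    {"tx": 0.0045, "ty": -0.02, "tz": 0, "rx": 0, "ry": 0, "rz": 0, "fingers": 1},
    {"tx": 0.0045, "ty": -0.02, "tz": 0, "rx": 0, "ry": 0, "rz": 0, "fingers": 1},
    {"tx": 0.0045, "ty": -0.02, "tz": 0, "rx": 0, "ry": 0, "rz": 0, "fingers": 1},
    {"tx": 0.0045, "ty": -0.02, "tz": 0, "rx": 0, "ry": 0, "rz": 0, "fingers": 1},
    {"tx": 0.0035, "ty": -0.012, "tz": 0, "rx": 0, "ry": 0, "rz": 0, "fingers": 1},
  ],
)

```text
time_s: 7.95
ee_pos: [0.5552, -0.2406, 0.1801]
tcp_rot: [0.59, 3.085, -0.002]
force: [-0.8, -0.2, -2.2]
grip_width: 0.009
```

Request:
play_rows(
  series=[
    {"tx": 0.001, "ty": -0.006, "tz": 0, "rx": 0, "ry": 0, "rz": 0, "fingers": 1},
    {"tx": 0, "ty": -0.001, "tz": 0, "rx": 0, "ry": 0, "rz": 0, "fingers": 1},
    {"tx": 0, "ty": 0, "tz": -0.01, "rx": 0, "ry": 0, "rz": 0, "fingers": 1},
    {"tx": 0, "ty": 0, "tz": -0.012, "rx": 0, "ry": 0, "rz": 0, "fingers": 1},
    {"tx": 0, "ty": 0, "tz": -0.012, "rx": 0, "ry": 0, "rz": 0, "fingers": 1},
    {"tx": 0, "ty": 0, "tz": -0.01, "rx": 0, "ry": 0, "rz": 0, "fingers": 1},
    {"tx": 0, "ty": 0, "tz": 0, "rx": 0, "ry": 0, "rz": 0, "fingers": 1},
    {"tx": 0, "ty": 0, "tz": 0, "rx": 0, "ry": 0, "rz": 0, "fingers": 1},
  ],
)

```text
time_s: 8.62
ee_pos: [0.5557, -0.2434, 0.1354]
tcp_rot: [-0.586, -3.085, -0.001]
force: [0.5, 0.8, -1.1]
grip_width: 0.0092
```

```bash
python3 - <<'E'
from h import *
st=bot.state();print(st['ee_pos'],st['grip_width'],st['force'])
c=camera('side');s=c['frame'][230:400,250:420,::-1];t=camera('top')['frame'][130:270,310:450,::-1]
cv2.imwrite('pics/c5.png',np.hstack([cv2.resize(np.ascontiguousarray(a),(400,400),interpolation=2) for a in(s,t)]))
E
```

```text
[ 0.55572258 -0.24337554  0.13537582] 0.009178920762480815 [ 0.50581251  0.75381195 -1.09718245]
```

View pics/c5.png

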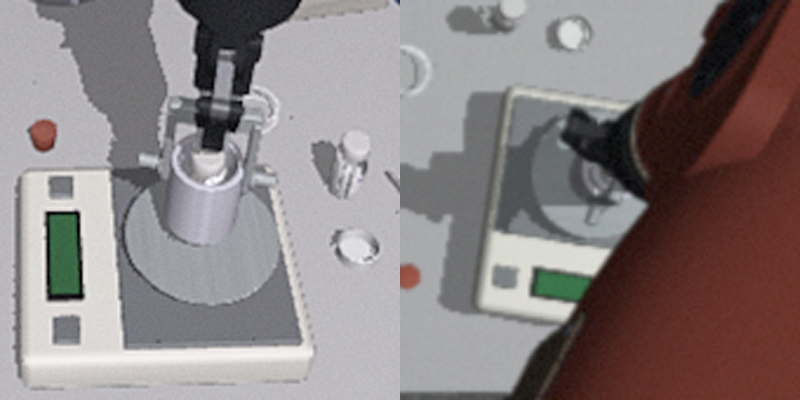

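The bucket hangs upright over the pan, holding the vial. Its front lower edge is at crop (203,242). I'll check the axis numerically before lowering.

```bash
python3 - <<'E'
from h import *
c=camera('side');k=170/400
for z in(.080,.086):
  l=onz(c,250+k*202,230+k*243,z);print(z,'front foot edge',l,'axis if r=25 ->',l+.025*np.r_[.19,.98,0])
P=lambda X:(np.array(proj(c,X))-[250,230])/k
print('pred axis foot',P([.5565,-.2465,.086]),'handle',P([.5565,-.2465,.190]),'pan c',P([.5565,-.2465,.067]))
E
```

```text
0.08 front foot edge [ 0.55162372 -0.26166657  0.08      ] axis if r=25 -> [ 0.55637372 -0.23716657  0.08      ]
0.086 front foot edge [ 0.54989699 -0.26564722  0.086     ] axis if r=25 -> [ 0.55464699 -0.24114722  0.086     ]
pred axis foot [203.57841417 218.6935623 ] handle [219.330703   118.53845714] pan c [201.00379454 235.06332942]
```

Request:
play_rows(
  series=[
    {"tx": 0, "ty": -0.003, "tz": -0.004, "rx": 0, "ry": 0, "rz": 0, "fingers": 1},
    {"tx": 0, "ty": 0, "tz": -0.005, "rx": 0, "ry": 0, "rz": 0, "fingers": 1},
    {"tx": 0, "ty": 0, "tz": -0.004, "rx": 0, "ry": 0, "rz": 0, "fingers": 1},
    {"tx": 0, "ty": 0, "tz": -0.002, "rx": 0, "ry": 0, "rz": 0, "fingers": 1},
    {"tx": 0, "ty": 0, "tz": -0.001, "rx": 0, "ry": 0, "rz": 0, "fingers": 1},
    {"tx": 0, "ty": 0, "tz": -0.001, "rx": 0, "ry": 0, "rz": 0, "fingers": 1},
    {"tx": 0, "ty": 0, "tz": 0, "rx": 0, "ry": 0, "rz": 0, "fingers": 1},
  ],
)

```text
time_s: 9.35
ee_pos: [0.5562, -0.2473, 0.1187]
tcp_rot: [-0.588, -3.086, -0.0]
force: [0.0, 0.2, -2.5]
grip_width: 0.0092
```

Request:
play_rows(
  series=[
    {"tx": 0, "ty": 0, "tz": -0.001, "rx": 0, "ry": 0, "rz": 0, "fingers": 1},
    {"tx": 0, "ty": 0, "tz": 0, "rx": 0, "ry": 0, "rz": 0, "fingers": 1},
  ],
)

```text
time_s: 9.52
ee_pos: [0.5563, -0.2473, 0.1179]
tcp_rot: [0.588, 3.086, -0.0]
force: [-0.3, 0.6, -3.5]
grip_width: 0.0094
```

Request:
play_rows(
  series=[
    {"tx": 0, "ty": 0, "tz": -0.001, "rx": 0, "ry": 0, "rz": 0, "fingers": 1},
    {"tx": 0, "ty": 0, "tz": 0, "rx": 0, "ry": 0, "rz": 0, "fingers": 1},
  ],
)

```text
time_s: 9.68
ee_pos: [0.5562, -0.2473, 0.1168]
tcp_rot: [-0.588, -3.086, -0.0]
force: [-0.1, -0.1, -2.0]
grip_width: 0.0091
```

Request:
play_rows(
  series=[
    {"tx": 0, "ty": 0, "tz": -0.0005, "rx": 0, "ry": 0, "rz": 0, "fingers": 1},
    {"tx": 0, "ty": 0, "tz": 0, "rx": 0, "ry": 0, "rz": 0, "fingers": 1},
  ],
)

```text
time_s: 9.85
ee_pos: [0.5563, -0.2474, 0.1167]
tcp_rot: [0.588, 3.086, -0.0]
force: [-0.8, -1.0, 0.1]
grip_width: 0.0091
```

Request:
play_rows(
  series=[
    {"tx": 0, "ty": 0, "tz": -0.0005, "rx": 0, "ry": 0, "rz": 0, "fingers": 1},
    {"tx": 0, "ty": 0, "tz": 0, "rx": 0, "ry": 0, "rz": 0, "fingers": 1},
  ],
)

```text
time_s: 10.02
ee_pos: [0.5564, -0.2476, 0.1167]
tcp_rot: [0.588, 3.085, -0.001]
force: [-2.4, 0.3, 4.9]
grip_width: 0.0092
```

Contact made: the vertical force has gone from −2.5 to +4.9 N. I'll release gently.

Request:
play_rows(
  series=[
    {"tx": 0, "ty": 0, "tz": 0, "rx": 0, "ry": 0, "rz": 0, "fingers": 1},
    {"tx": 0, "ty": 0, "tz": 0, "rx": 0, "ry": 0, "rz": 0, "fingers": 0.6},
    {"tx": 0, "ty": 0, "tz": 0, "rx": 0, "ry": 0, "rz": 0, "fingers": 0.4},
    {"tx": 0, "ty": 0, "tz": 0, "rx": 0, "ry": 0, "rz": 0, "fingers": 0.2},
    {"tx": 0, "ty": 0, "tz": 0, "rx": 0, "ry": 0, "rz": 0, "fingers": 0},
    {"tx": 0, "ty": 0, "tz": 0, "rx": 0, "ry": 0, "rz": 0, "fingers": 0},
    {"tx": 0, "ty": 0, "tz": 0, "rx": 0, "ry": 0, "rz": 0, "fingers": 0},
  ],
  force=20,
)

```text
time_s: 10.6
ee_pos: [0.5563, -0.2473, 0.1158]
tcp_rot: [-0.588, -3.086, -0.0]
force: [0.3, 0.3, 0.1]
grip_width: 0.0425
```

Request:
play_rows(
  series=[
    {"tx": 0, "ty": 0, "tz": 0.006, "rx": 0, "ry": 0, "rz": 0, "fingers": 0},
    {"tx": 0, "ty": 0, "tz": 0.012, "rx": 0, "ry": 0, "rz": 0, "fingers": 0},
    {"tx": 0, "ty": 0, "tz": 0.016, "rx": 0, "ry": 0, "rz": 0, "fingers": 0},
    {"tx": 0, "ty": 0, "tz": 0.02, "rx": 0, "ry": 0, "rz": 0, "fingers": 0},
    {"tx": 0, "ty": 0, "tz": 0.02, "rx": 0, "ry": 0, "rz": 0, "fingers": 0},
    {"tx": 0, "ty": 0, "tz": 0.02, "rx": 0, "ry": 0, "rz": 0, "fingers": 0},
    {"tx": 0, "ty": 0, "tz": 0.01, "rx": 0, "ry": 0, "rz": 0, "fingers": 0},
    {"tx": 0, "ty": 0, "tz": 0, "rx": 0, "ry": 0, "rz": 0, "fingers": 0},
  ],
)

```text
time_s: 11.27
ee_pos: [0.5574, -0.248, 0.2225]
tcp_rot: [0.587, 3.082, -0.002]
force: [0.1, -0.0, 0.6]
grip_width: 0.0428
```

```bash
python3 - <<'E'
from h import *
st=bot.state();print(st['ee_pos'],st['grip_width'],st['force'])
c=camera('side');s=c['frame'][130:390,240:420,::-1];t=camera('wrist')['frame'][:,:,::-1]
cv2.imwrite('pics/c6.png',np.hstack([cv2.resize(np.ascontiguousarray(s),(346,500),interpolation=2),cv2.resize(np.ascontiguousarray(t),(440,500))]))
k=260/500;P=lambda X:(np.array(proj(c,X))-[240,130])/k
for z in(.067,.171):print('pan axis',z,P([.5565,-.2465,z]))
E
```

```text
[ 0.55744408 -0.24802249  0.2225298 ] 0.0428499007538595 [ 0.07505733 -0.0017559   0.6048964 ]
pan axis 0.067 [183.51271669 384.42675962]
pan axis 0.171 [195.95137583 305.34014387]
```

View pics/c6.png

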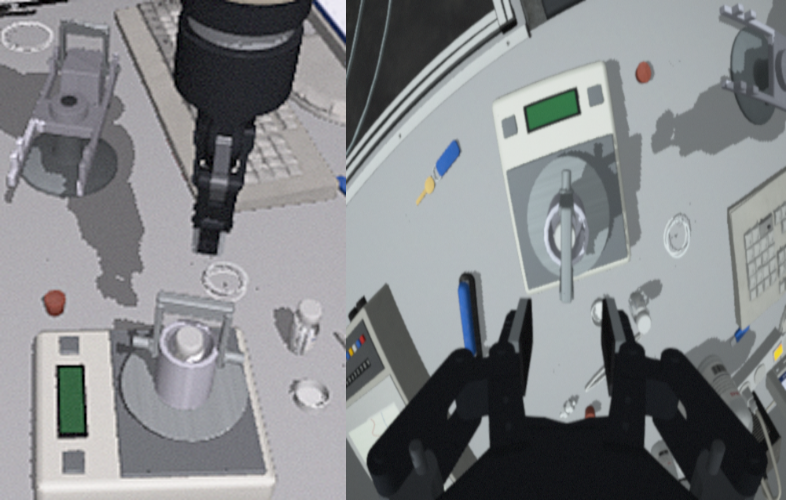

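The bucket stands upright and released on the pan with the vial inside. Its handle is at (196,303), against (196,305) predicted for a centred bucket. The block still hangs in the rotor and the fingers are well clear, so I'm handing in.

```bash
python3 -c "
from h import *
print(job_done())"
```

```text
the job is handed in; nothing more can be done
None
```

I lifted the sample bucket straight up off the rotor by its handle and carried it upright to the balance. I lowered it in the fingers until it touched the pan, released it and backed the gripper off about 100 mm. The job was handed in at about 11 s on the robot's clock.

**Last checks:** In the final side view the bucket stands upright on the pan with the vial in it. Its handle is within 2 enlarged-image pixels (about 2 mm) of where a centred bucket should be. The counterweight appears still to hang in its slots; I judged that by eye and did not measure it. The external force was close to zero, so the robot was touching nothing.

**Disagreements:**
- **Fingertip height:** The fingertips were about 33 mm farther back than the reported TCP. Both camera views showed it, and a test closing above the handle shut on nothing, so I went 43 mm lower for the real grasp.
- **Position estimates:** The cameras differed by up to about 5 mm on the handle and hub. While the bucket hung over the pan, one estimate put its axis about 6 mm off centre, and I corrected 3 mm of that before lowering.

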